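# Sweep three specimen mounts back behind the tape line

## Robot

A 6-joint arm with a two-finger parallel gripper is mounted at the origin on a cart in front of the work surface, level with it; the furniture and walls round the work are solid. World frame = base frame: x ahead of the robot, y to its left, z up, the work surface at z = 0. Lengths are in m, angles in rad, forces in N, time in s.
With the tool pointing down it reaches from about 0.375 to 0.9 m from the base axis. Payload 3.1 kg.
Tool frame: the origin (TCP) lies where the fingers leave the gripper's body, on its centre line; the fingertips stand manip.tip_reach ahead of it and the grasp point (between the pads) lies 54 mm ahead of it (manip.tip_reach is the distance from the TCP to the fingertips, in m); z points along the fingers, y is the direction in which the jaws open and shut (so a half turn about z gives the same grasp; the last joint's range is limited). The gripper opens to 85 mm and grips with 20 to 120 N. Pads are 22 mm wide; open, the fingers measure 114 mm over their backs; the gripper's body (76 mm by 85 mm) begins 54 mm behind the grasp point. The pads swing forward as they close: fully open they stand 13 mm farther back than shut.
Start: joints at [0.994, 0.527, 1.433, -0, 1.181, -0.178], TCP at [0.243, 0.576, 0.304] pointing down, gripper open.
Joint ranges: [-3.08, 3.08], [-0.75, 2.2], [0.22, 2.44], [-1.43, 4.57], [0, 2.65], [-2.85, 2.85]. Speed limits (rad/s): [2.79, 2.79, 3.14, 3.14, 3.14, 3.14].

## Interface

Orientations are given as a unit quaternion [x, y, z, w].
In Python, from station import manip, cams, order gives the robot as it stands. The module is installed in compiled form; this text tells all that it offers.
- The arm moves only by the tool drive_tool, never from a script. Its arguments are lists of equal length, an entry for each row: "linear": the shift along the tool's x, y, z in mm, a list of three; "rot": the turn, a rotation vector about the tool's x, y, z in degrees, a list of three; "hand": the finger opening in mm, from 0 to 85.4. A call has 1 to 20 rows; each row shifts and turns the pose as measured when the row begins, along the tool's axes as they then stand; what a row does not reach is not made up. A row lasts 1/12 s, in which the tool goes at most 41.7 mm and 7.16 degrees, less where a joint would pass 70% of its speed; a pose out of reach is approached as far as the arm can. A call with a gripper value outside its range is refused whole. The fingers move at their own pace and stop on an object; "force" is the grip in N (left out, the last holds). Time passes only in rows, so rows that do not move let the fingers close. It gives the time, the measured TCP pose, the force and the opening at its end, in the units of the state.
- manip.sense(): the state, without advancing time (a new reading comes with each control period).
- cams.snapshot(name): name is "scene" or "top"; returns the picture (384x512x3 uint8, red, green, blue); there is no depth.
- cams.camera_model(name): a dict with "vfov" (degrees; the focal length in pixels is half the picture's height over the tangent of half this angle, whatever the lens; pixels are square), "cx", "cy" (the principal point, pixels), "rvec" (rotation vector, rad) and "tvec" (3), from world to camera coordinates, as OpenCV has them. Camera axes: x right, y down, z forward; pixel columns grow to the right and rows downward; lengths in m; the calibration is good to about 2 mm. A picture is of the moment at which its call begins. camera_model takes no time and is no camera call.
- order.sign_off(): hands the job in, once; it reports no verdict.
Trained networks look in the newest picture that a camera, given by its name, has taken for a name from the list of things; names that differ only in an ending like _2 or _b are one class to them, and where a whole thing is asked for, a point or a joint stands for the part that bears it (a point fixed in the world has none). Each returns a list of dicts, best first, with "score" (0 to 1); they miss things now and then, are a little off and sometimes report something else, mostly with a low value. They report only what shows in the picture. A call takes as long as a camera call. They do not tell look-alikes from the thing itself.
- cams.regions_of(label, camera): "pixels" (384x512 bool, what is visible of it) and "rect" ([left, top, right, bottom] in pixels, round what is visible of it).
- cams.spot_point(label, camera): "at" ([column, row] in pixels: a listed point, or the origin of a listed thing).
The state is a dict: "t": time; "q": joint angles; "qd": joint speeds; "tau": joint torques, N m; "tcp_pos": TCP position; "tool_rot": TCP orientation; "force": force on the tool from outside, world axes, zero at the start; "ft_torque": the same for the moment, N m; "finger_gap": opening from 0.0 (shut) to 1.0 (fully open).
Only numpy, scipy, OpenCV 4.12 (cv2) and the standard library are available. Lean on these libraries where they do the work, as an engineer would, in place of code of your own. Each camera call takes 0.05 s, during which the arm holds its last target. There are 200 camera calls.

## Task

Three resin-mounted specimens stand too near the front of the bench. Hold the straightedge by its blue grip, lay its long edge across in front of all three, gather them against that edge and push them away from you together, as one group, until all three stand fully beyond the yellow tape line. Then let go of the straightedge where it lies, flat on the bench with the three still along its edge; do not touch the specimens with the gripper and do not lift or tip them.

Things in the scene. Friction and masses are not known exactly. Their poses are not given: they have to be found in the camera images.
- straightedge: Steel bar 220 mm long (its y), 36 wide (x), 8 thick, with an upright blue grip at its middle, 40 mm along the bar, 22 across, top 62 mm up. 0.3 kg, same both ways round. Origin: centre of its underside, on the bench (z = 0). Pushing edges: long sides, x = +-18 mm. Fingers closing along the bar (on the 40 mm) stay clear of specimens; closing across it they must stay above them. Starts right of them, pointing away.
- mount_0: Black resin disc, metal specimen in its top face, 30 mm diameter, 21 mm tall, 35 g. Origin: centre of its underside, on the bench (z = 0); z up. Touching a long side of the straightedge, its centre is 33 mm from the bar's centre line. It starts nearer the robot than the yellow tape line, which is 20 mm wide, stuck flat on the bench along world y, never moves, and has its far edge at x = 0.570.
- mount_1: Dark red resin disc, metal specimen in its top face, 30 mm diameter, 21 mm tall, 35 g. Origin: centre of its underside, on the bench (z = 0); z up. Touching a long side of the straightedge, its centre is 33 mm from the bar's centre line. It starts nearer the robot than the yellow tape line, which is 20 mm wide, stuck flat on the bench along world y, never moves, and has its far edge at x = 0.570.
- mount_2: Black (a twin of mount_0) resin disc, metal specimen in its top face, 30 mm diameter, 21 mm tall, 35 g. Origin: centre of its underside, on the bench (z = 0); z up. Touching a long side of the straightedge, its centre is 33 mm from the bar's centre line. It starts nearer the robot than the yellow tape line, which is 20 mm wide, stuck flat on the bench along world y, never moves, and has its far edge at x = 0.570.
There are look-alikes about, which are no part of the job. Leave any green, purple or turquoise look-alike of the mount_1 alone.

How it is judged:
By the outcome, as a careful person would: the job done as asked, in the order asked, and still so for the second after the job is handed in, with the robot touching nothing.
It also fails if it takes over 42 s, if anything falls off the work surface, if the arm or the gripper's body presses on something with over 40 N, if the wrist force passes 120 N, or if a joint passes its speed limit or range.

## Working session

There is one attempt and no reset: what is moved stays moved. The work goes in short steps, Python scripts to look and compute and a tool call to move; the robot and the scene stay as the last step left them, time stands still between calls to the robot, and variables do not carry over. Pictures are saved under pics/ and viewed, about 8 in all and at most 12, crops included, and the job is handed in when it is done.

Besides the shell and the picture viewer there is one more tool, called after "Call:" as a command line: name --argument value ..., lists and objects as JSON in quotes. drive_tool: Moves the arm, as the interface text tells. Its arguments: {"type":"object","properties":{"linear":{"type":"array","items":{"type":"array","items":{"type":"number"}}},"rot":{"type":"array","items":{"type":"array","items":{"type":"number"}}},"hand":{"type":"array","items":{"type":"number"}},"force":{"type":"number"}},"required":["linear","rot","hand"]}

```bash
mkdir -p pics
cat > h.py <<'E'
import numpy as np, cv2
from station import manip, cams, order
def cam(n):
    m=cams.camera_model(n); f=192/np.tan(np.radians(m["vfov"])/2)
    K=np.array([[f,0,m["cx"]],[0,f,m["cy"]],[0,0,1]]); R=cv2.Rodrigues(np.array(m["rvec"],float))[0]
    return K,R,np.array(m["tvec"],float).reshape(3)
def toworld(n,uv,z):
    K,R,t=cam(n); d=R.T@np.linalg.solve(K,np.array([uv[0],uv[1],1.])); c=-R.T@t
    return c+d*(z-c[2])/d[2]
def topix(n,p):
    K,R,t=cam(n); q=K@(R@np.array(p,float)+t); return q[:2]/q[2]
def save(n,fn):
    im=cams.snapshot(n); cv2.imwrite(fn,im[:,:,::-1]); return im
E
python3 - <<'E'
from h import *
a=save("top","pics/t0.png"); b=save("scene","pics/s0.png")
cv2.imwrite("pics/both0.png",cv2.resize(np.hstack([a,b])[:,:,::-1],(800,300)))
for n in("top","scene"):
    K,R,t=cam(n);print(n,K[0,0],-R.T@t,cams.camera_model(n))
print(manip.sense(),manip.tip_reach)
for l in("straightedge","mount_0","mount_1"):
    for r in cams.spot_point(l,"top"): print(l,r["score"],r["at"],toworld("top",r["at"],0).round(4))
E
```

```text
top 386.05210118633715 [ 0.46365706 -0.08030764  0.93814051] {'vfov': 52.88619394828004, 'cx': 255.27813270632524, 'cy': 189.97398844505636, 'rvec': array([ 2.16495396, -2.14668996,  0.1536844 ]), 'tvec': array([-0.0922406 ,  0.58412225,  0.86707996])}
scene 459.8525159863824 [0.00594349 0.2991776  0.74387443] {'vfov': 45.323528748316356, 'cx': 253.4952053154046, 'cy': 194.61313507606593, 'rvec': array([ 1.17471012, -2.35384087,  0.95287104]), 'tvec': array([0.24740121, 0.39299129, 0.65363768])}
{'t': 0.1, 'q': array([ 9.93497257e-01,  5.28397566e-01,  1.43376073e+00,  1.65361257e-05,
        1.18140475e+00, -1.78474717e-01]), 'qd': array([-0.00095868, -0.00082042, -0.00382363, -0.00194711, -0.00138133,
        0.00035906]), 'tau': array([ 2.22938816e-04, -4.43304276e+01, -1.78587556e+01, -2.11122351e-04,
        3.89290770e-03, -5.64475442e-06]), 'tcp_pos': array([0.24238932, 0.57554515, 0.30302064]), 'tool_rot': array([ 1.98096178e-01,  9.80182092e-01, -9.12865769e-04, -3.70601795e-04]), 'force': array([-0.27266007,  0.36286502, -0.94640407]), 'ft_torque': array([0.06465595, 0.04668811, 0.03906526]), 'finger_gap': 0.9999044988750865} 0.0726
straightedge 0.6 [346.8, 240.6] [ 0.4689 -0.3096  0.    ]
mount_0 0.7 [277.1, 240.5] [ 0.4678 -0.1412  0.    ]
mount_0 0.57 [234.7, 160.4] [ 0.6637 -0.0361  0.    ]
mount_0 0.56 [223.8, 234.2] [ 0.4819 -0.0125  0.    ]
mount_0 0.51 [200.7, 225.5] [0.5023 0.0438 0.    ]
mount_0 0.46 [264.5, 200.2] [ 0.5652 -0.1103  0.    ]
mount_1 0.7 [277.1, 240.5] [ 0.4678 -0.1412  0.    ]
mount_1 0.57 [234.7, 160.4] [ 0.6637 -0.0361  0.    ]
mount_1 0.56 [223.8, 234.2] [ 0.4819 -0.0125  0.    ]
mount_1 0.51 [200.7, 225.5] [0.5023 0.0438 0.    ]
mount_1 0.46 [264.5, 200.2] [ 0.5652 -0.1103  0.    ]
```

View pics/t0.png

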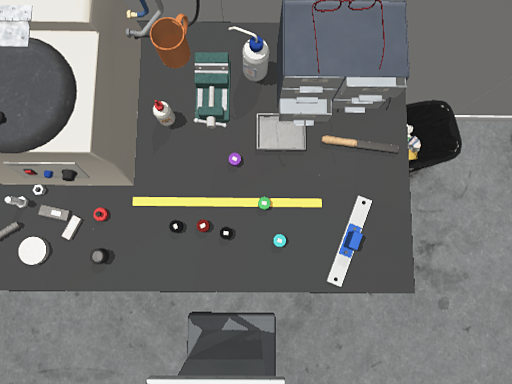

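View pics/s0.png

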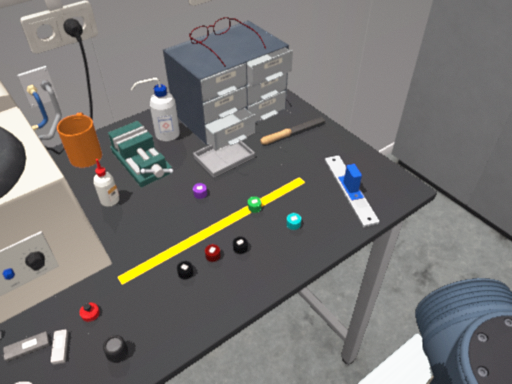

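The top view shows the black mounts at (176,226) and (226,233) and the dark red one at (204,226). The look-alikes are green (264,203), turquoise (279,240) and purple (235,159). There is also a dark knob at (99,256) and a red ring at (100,214). The straightedge grip is at (352,240). I choose the black, dark red and black row, and will measure it and check it in a crop.

Run:
```python
from h import *
im=cv2.imread("pics/t0.png")
cr=np.hstack([cv2.resize(im[195:260,160:290],None,fx=3.5,fy=3.5,interpolation=cv2.INTER_CUBIC),cv2.resize(im[190:290,315:385],(160,227))])
cv2.imwrite("pics/c0.png",cr)
hsv=cv2.cvtColor(im,cv2.COLOR_BGR2HSV)
# metal tops of specimens (bright pixels) near seeds, at z=.021
g=im.min(axis=2)
for s in((176,226),(204,226),(226,233),(264,203),(279,240),(235,159)):
    x,y=s; w=g[y-6:y+7,x-6:x+7].astype(float); w=np.clip(w-110,0,None); yy,xx=np.mgrid[y-6:y+7,x-6:x+7]
    c=((w*xx).sum()/w.sum(),(w*yy).sum()/w.sum()); print(s,np.round(c,1),toworld("top",c,.021).round(4))
# bar
m=np.zeros(g.shape,np.uint8); r=(slice(190,292),slice(320,385))
m[r]=((g[r]>140))*255
n,l,st,ce=cv2.connectedComponentsWithStats(m); 
pts=np.argwhere(m>0)[:,::-1].astype(np.float32)
wp=np.array([toworld("top",p,.008)[:2] for p in pts]); R=cv2.minAreaRect((wp*1000).astype(np.float32)); print("bar",R,cv2.boxPoints(R))
b=((hsv[...,0]>100)&(hsv[...,0]<130)&(hsv[...,1]>150)&(hsv[...,2]>60)); mm=np.zeros_like(b); mm[r]=b[r]
gp=np.argwhere(mm)[:,::-1]; wp=np.array([toworld("top",p,.062)[:2] for p in gp.astype(float)]); print("grip@62",cv2.minAreaRect((wp*1000).astype(np.float32)),len(gp))
for x in(.55,.57): print("tape",x,topix("top",(x,.04,0)))
from scipy.spatial.transform import Rotation as Ro
print(Ro.from_quat(manip.sense()["tool_rot"]).as_matrix().round(3))
```

```text
Traceback (most recent call last):
ValueError: all the input array dimensions except for the concatenation axis must match exactly, but along dimension 0, the array at index 0 has size 228 and the array at index 1 has size 227
```

```bash
cat > m.py <<'E'
from h import *
im=cv2.imread("pics/t0.png")
cr=np.hstack([cv2.resize(im[195:260,160:290],(455,228),interpolation=cv2.INTER_CUBIC),cv2.resize(im[190:290,315:385],(160,228))])
cv2.imwrite("pics/c0.png",cr)
hsv=cv2.cvtColor(im,cv2.COLOR_BGR2HSV)
g=im.min(axis=2)
for s in((176,226),(204,226),(226,233),(264,203),(279,240),(235,159)):
    x,y=s; w=g[y-6:y+7,x-6:x+7].astype(float); w=np.clip(w-110,0,None); yy,xx=np.mgrid[y-6:y+7,x-6:x+7]
    c=((w*xx).sum()/w.sum(),(w*yy).sum()/w.sum()); print(s,np.round(c,1),toworld("top",c,.021).round(4))
r=(slice(190,292),slice(320,385))
m=np.zeros(g.shape,np.uint8); m[r]=(g[r]>140)*255
def rect(m,z):
    p=np.argwhere(m)[:,::-1].astype(float); w=np.array([toworld("top",q,z)[:2] for q in p]); return cv2.minAreaRect((w*1000).astype(np.float32)),len(p)
print("bar",rect(m>0,.008))
b=((hsv[...,0]>100)&(hsv[...,0]<130)&(hsv[...,1]>150)&(hsv[...,2]>60)); mm=np.zeros_like(b); mm[r]=b[r]
print("grip@62",rect(mm,.062))
for x in(.55,.57): print("tape",x,topix("top",(x,.04,0)))
from scipy.spatial.transform import Rotation as Ro
print(Ro.from_quat(manip.sense()["tool_rot"]).as_matrix().round(3))
E
python3 m.py
```

```text
(176, 226) [175.  225.9] [0.5001 0.1016 0.021 ]
(204, 226) [202.3 225.1] [0.5024 0.0373 0.021 ]
(226, 233) [225.4 232.5] [ 0.4854 -0.0178  0.021 ]
(264, 203) [263.7 202.5] [ 0.5574 -0.1078  0.021 ]
(279, 240) [279.  240.1] [ 0.4686 -0.1443  0.021 ]
(235, 159) [234.1 158.2] [ 0.6646 -0.0355  0.021 ]
bar (((470.6317138671875, -313.4963073730469), (36.939029693603516, 221.04759216308594), 68.5804443359375), 973)
grip@62 (((468.5320129394531, -305.09783935546875), (35.659400939941406, 71.13953399658203), 68.4533920288086), 418)
tape 0.55 [202.76572686 205.87001892]
tape 0.57 [202.9791465  197.71080719]
[[-0.922  0.388 -0.001]
 [ 0.388  0.922 -0.001]
 [ 0.    -0.001 -1.   ]]
```

View pics/c0.png

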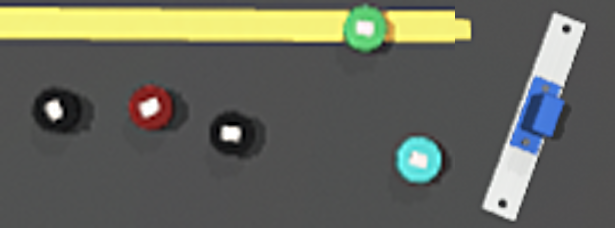

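The crop confirms the row: black, dark red, black (x ≈ .50, .502, .485; y ≈ .10, .037, -.018). The bar measures 221 x 37 mm, centred at (.4706, -.3135), with its axis at -21.4°. I'll move to above its grip.

Call:
drive_tool --linear '[[-28, -24, 0], [-28, -24, 0], [-28, -24, 0], [-28, -24, 0], [-28, -24, 0], [-28, -24, 0], [-28, -24, 0], [-28, -24, 0], [-28, -24, 0], [-28, -24, 0], [-28, -24, 0], [-28, -24, 0], [-28, -24, 0]]' --rot '[[0, 0, 0], [0, 0, 0], [0, 0, 0], [0, 0, 0], [0, 0, 0], [0, 0, 0], [0, 0, 0], [0, 0, 0], [0, 0, 0], [0, 0, 0], [0, 0, 0], [0, 0, 0], [0, 0, 0]]' --hand '[85, 85, 85, 85, 85, 85, 85, 85, 85, 85, 85, 85, 85]'

```text
t: 1.33
tcp_pos: [0.4637, 0.1371, 0.3019]
tool_rot: [0.19, 0.982, 0.003, 0.001]
force: [0.4, 0.0, 0.4]
finger_gap: 0.996
```

Call:
drive_tool --linear '[[-15, -34, 0], [-15, -34, 0], [-15, -34, 0], [-15, -34, 0], [-15, -34, 0], [-15, -34, 0], [-15, -34, 0], [-15, -34, 0], [-15, -34, 0], [-15, -34, 0], [-15, -34, 0], [-15, -34, 0], [0, 0, 0]]' --rot '[[0, 0, 0], [0, 0, 0], [0, 0, 0], [0, 0, 0], [0, 0, 0], [0, 0, 0], [0, 0, 0], [0, 0, 0], [0, 0, 0], [0, 0, 0], [0, 0, 0], [0, 0, 0], [0, 0, 0]]' --hand '[85, 85, 85, 85, 85, 85, 85, 85, 85, 85, 85, 85, 85]'

```text
t: 2.42
tcp_pos: [0.4799, -0.3397, 0.3012]
tool_rot: [0.194, 0.981, 0.001, 0.008]
force: [0.9, -0.3, 0.6]
finger_gap: 0.994
```

Call:
drive_tool --linear '[[0, 0, 0], [0, 0, 10], [0, 0, 10], [0, 0, 10], [0, 0, 10], [0, 0, 10], [0, 0, 10], [0, 0, 10], [0, 0, 10], [0, 0, 10], [0, 0, 10], [0, 0, 10], [0, 0, 10], [0, 0, 0]]' --rot '[[0, 0, 6.8], [0, 0, 6.8], [0, 0, 6.8], [0, 0, 6.8], [0, 0, 6.8], [0, 0, 6.8], [0, 0, 6.8], [0, 0, 6.8], [0, 0, 6.8], [0, 0, 6.8], [0, 0, 6.8], [0, 0, 6.8], [0, 0, 6.8], [0, 0, 0]]' --hand '[85, 85, 85, 85, 85, 85, 85, 85, 85, 85, 85, 85, 85, 85]'

```text
t: 3.58
tcp_pos: [0.4813, -0.3398, 0.1755]
tool_rot: [0.845, 0.534, 0.007, 0.004]
force: [-0.1, 0.3, -1.2]
finger_gap: 0.993
```

```bash
cat >> h.py <<'E'
from scipy.spatial.transform import Rotation as Ro
def goto(x,y,z,ydeg):
    s=manip.sense(); M=Ro.from_quat(s["tool_rot"]); a=np.radians(ydeg)
    ty=np.array([np.cos(a),np.sin(a),0]); tz=np.array([0,0,-1.]); T=Ro.from_matrix(np.c_[np.cross(ty,tz),ty,tz])
    print("t",round(s["t"],2),"pos",s["tcp_pos"].round(4),"yaw",round(float(np.degrees(np.arctan2(*M.as_matrix()[1::-1,1]))),1),"F",s["force"].round(1),"gap",round(s["finger_gap"],3),"q",s["q"].round(2))
    print("lin mm",(M.inv().apply(np.array([x,y,z])-s["tcp_pos"])*1000).round(1),"rot",np.degrees((M.inv()*T).as_rotvec()).round(1))
E
python3 -c "
from h import *
goto(.4706,-.3135,.15,-21.4)"
```

```text
t 3.58 pos [ 0.4813 -0.3398  0.1755] yaw -25.4 F [-0.1  0.3 -1.2] gap 0.993 q [-0.81  0.65  1.64  0.02  0.84 -0.38]
lin mm [ 19.  -21.3  25.3] rot [ 0.8 -0.4 -4. ]
```

Call:
drive_tool --linear '[[9, -10, 10], [10, -11, 12], [0, 0, 0], [0, 0, 0]]' --rot '[[0.4, -0.2, -2], [0.4, -0.2, -2], [0, 0, 0], [0, 0, 0]]' --hand '[85, 85, 85, 85]'

```text
t: 3.92
tcp_pos: [0.4711, -0.3135, 0.154]
tool_rot: [0.823, 0.569, 0.0, 0.001]
force: [0.7, -0.9, 0.3]
finger_gap: 0.991
```

```bash
python3 -c "
from h import *
goto(.4706,-.3135,.099,-21.4)"
```

```text
t 3.92 pos [ 0.4711 -0.3135  0.154 ] yaw -20.7 F [ 0.7 -0.9  0.3] gap 0.991 q [-0.78  0.66  1.7  -0.    0.77 -0.42]
lin mm [-0.1 -0.6 55. ] rot [0.1 0.1 0.7]
```

Call:
drive_tool --linear '[[0, 0, 15], [0, 0, 15], [0, 0, 13], [0, 0, 10], [0, 0, 2], [0, 0, 0], [0, 0, 0], [0, 0, 0], [0, 0, 0], [0, 0, 0], [0, 0, 0], [0, 0, 0], [0, 0, 0]]' --rot '[[0, 0, 0.7], [0, 0, 0], [0, 0, 0], [0, 0, 0], [0, 0, 0], [0, 0, 0], [0, 0, 0], [0, 0, 0], [0, 0, 0], [0, 0, 0], [0, 0, 0], [0, 0, 0], [0, 0, 0]]' --hand '[85, 85, 85, 85, 85, 85, 35, 30, 30, 30, 30, 30, 30]' --force 60

```text
t: 5.0
tcp_pos: [0.4765, -0.3201, 0.1062]
tool_rot: [0.825, 0.566, 0.002, 0.01]
force: [-0.1, -0.1, -1.8]
finger_gap: 0.46
```

```bash
python3 -c "
from h import *
goto(.4706,-.3135,.099,-21.4)"
```

```text
t 5.0 pos [ 0.4765 -0.3201  0.1062] yaw -21.1 F [-0.1 -0.1 -1.8] gap 0.46 q [-0.79  0.75  1.71 -0.    0.66 -0.42]
lin mm [ 4.1 -7.9  7. ] rot [1.  0.5 0.3]
```

Call:
drive_tool --linear '[[0, 0, -8], [0, 0, -12], [0, 0, -12], [0, 0, -12], [0, 0, -8], [0, 0, 0], [0, 0, 0]]' --rot '[[0, 0, 0], [0, 0, 0], [0, 0, 0], [0, 0, 0], [0, 0, 0], [0, 0, 0], [0, 0, 0]]' --hand '[30, 30, 30, 30, 30, 30, 30]'

```text
t: 5.58
tcp_pos: [0.4759, -0.319, 0.1628]
tool_rot: [0.825, 0.566, 0.002, 0.01]
force: [0.1, -0.4, -3.4]
finger_gap: 0.454
```

Run:
```python
from h import *
b=save("scene","pics/s1.png");a=save("top","pics/t1.png")
cv2.imwrite("pics/l1.png",np.hstack([cv2.resize(b[100:300,250:450],(400,400)),cv2.resize(a[160:320,300:460],(400,400))])[:,:,::-1])
goto(.435,.042,.15,-90)
```

```text
t 5.68 pos [ 0.4758 -0.3189  0.1622] yaw -21.1 F [-0.8  0.1 -3.3] gap 0.456 q [-0.79  0.65  1.69 -0.    0.78 -0.42]
lin mm [ 322.  -168.2    6.6] rot [ 1.2 -0.2 68.9]
```

View pics/l1.png

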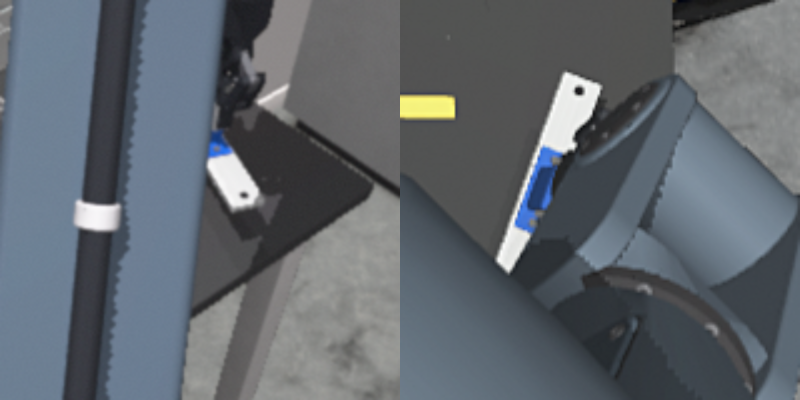

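```bash
python3 -c "
from h import *
h=toworld('top',(371.6,196.4),.064)
a=toworld('top',(363.5,202.5),.008);b=toworld('top',(336,280),.008);d=np.linalg.norm((a-b)[:2]);print(h,a,b,d)
u=np.array([np.cos(np.radians(-21.1)),np.sin(np.radians(-21.1))]);print('bar centre now',h[:2]-u*d/2)"
```

```text
[ 0.56918278 -0.35311551  0.064     ] [ 0.56085887 -0.35039892  0.008     ] [ 0.37637109 -0.27984175  0.008     ] 0.19751975700891788
bar centre now [ 0.4770444  -0.31756227]
```

Call:
drive_tool --linear '[[15, -8, 0], [26, -14, 0], [26, -14, 0], [26, -14, 0], [26, -14, 0], [26, -14, 0], [26, -14, 0], [26, -14, 0], [26, -14, 0], [26, -14, 0], [26, -14, 0], [26, -14, 0], [15, -8, 0], [0, 0, 0]]' --rot '[[0, 0, 0], [0, 0, 0], [0, 0, 0], [0, 0, 0], [0, 0, 0], [0, 0, 0], [0, 0, 0], [0, 0, 0], [0, 0, 0], [0, 0, 0], [0, 0, 0], [0, 0, 0], [0, 0, 0], [0, 0, 0]]' --hand '[30, 30, 30, 30, 30, 30, 30, 30, 30, 30, 30, 30, 30, 30]'

```text
t: 6.85
tcp_pos: [0.4297, 0.0473, 0.1486]
tool_rot: [0.827, 0.562, -0.001, 0.01]
force: [-0.6, 0.5, -3.9]
finger_gap: 0.454
```

Call:
drive_tool --linear '[[0, 0, 0], [0, 0, 0], [0, 0, 0], [0, 0, 0], [0, 0, 0], [0, 0, 0], [0, 0, 0], [0, 0, 0], [0, 0, 0], [0, 0, 0], [0, 0, 0], [0, 0, 0], [0, 0, 0]]' --rot '[[0, 0, 4], [0, 0, 6], [0, 0, 6], [0, 0, 6], [0, 0, 6], [0, 0, 6], [0, 0, 6], [0, 0, 6], [0, 0, 6], [0, 0, 6], [0, 0, 6], [0, 0, 3], [0, 0, 0]]' --hand '[30, 30, 30, 30, 30, 30, 30, 30, 30, 30, 30, 30, 30]'

```text
t: 7.93
tcp_pos: [0.4336, 0.0413, 0.1449]
tool_rot: [1.0, -0.018, 0.004, 0.009]
force: [-0.1, -0.5, -3.2]
finger_gap: 0.457
```

```bash
python3 -c "
from h import *
goto(.435,.042,.15,-90)
b=save('scene','pics/s2.png');a=save('top','pics/t2.png')
cv2.imwrite('pics/l2.png',np.hstack([cv2.resize(b[140:340,120:320],(400,400)),cv2.resize(a[160:320,130:290],(400,400))])[:,:,::-1])"
```

```text
t 7.93 pos [0.4336 0.0413 0.1449] yaw -92.0 F [-0.1 -0.5 -3.2] gap 0.457 q [-0.15  0.58  2.04 -0.03  0.51  1.48]
lin mm [ 1.4 -0.7 -5.1] rot [ 1.1 -0.5 -2. ]
```

View pics/l2.png

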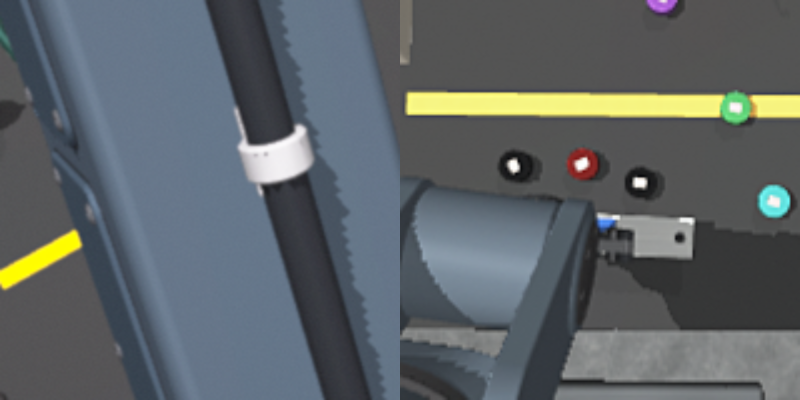

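Bar held, in front of all three, 18 mm short of the nearest mount. I'll square it up and lower it.

Call:
drive_tool --linear '[[0, 0, 0], [0, 0, 8], [0, 0, 9], [0, 0, 9], [0, 0, 6], [0, 0, 0], [0, 0, 0]]' --rot '[[0, 0, -1], [0, 0, -1], [0, 0, 0], [0, 0, 0], [0, 0, 0], [0, 0, 0], [0, 0, 0]]' --hand '[30, 30, 30, 30, 30, 30, 30]'

```text
t: 8.62
tcp_pos: [0.4348, 0.0398, 0.1098]
tool_rot: [1.0, 0.007, 0.005, 0.009]
force: [-0.9, 0.1, -2.8]
finger_gap: 0.454
```

```bash
python3 -c "
from h import *
goto(.435,.042,.1062,-90)
h=toworld('top',(241.6,254.8),.047);print(h)"
```

```text
t 8.62 pos [0.4348 0.0398 0.1098] yaw -89.2 F [-0.9  0.1 -2.8] gap 0.454 q [-0.16  0.66  2.05 -0.04  0.42  1.44]
lin mm [ 0.2 -2.3  3.6] rot [ 1.1 -0.5  0.8]
[ 0.43466054 -0.0572592   0.047     ]
```

Call:
drive_tool --linear '[[0, -1, 2], [0, -1, 2], [0, 0, 1], [0, 0, 0]]' --rot '[[0, 0, 0.5], [0, 0, 0.3], [0, 0, 0], [0, 0, 0]]' --hand '[30, 30, 30, 30]'

```text
t: 8.95
tcp_pos: [0.4349, 0.0416, 0.1064]
tool_rot: [1.0, -0.0, 0.005, 0.01]
force: [-1.5, -0.4, -2.6]
finger_gap: 0.46
```

```bash
python3 -c "
from h import *
goto(.47,.042,.1062,-90)"
```

```text
t 8.95 pos [0.4349 0.0416 0.1064] yaw -90.0 F [-1.5 -0.4 -2.6] gap 0.46 q [-0.15  0.67  2.05 -0.04  0.41  1.46]
lin mm [35.1 -0.4  0.6] rot [ 1.1 -0.6 -0. ]
```

Call:
drive_tool --linear '[[0, 0, 1], [0, 0, 1], [0, 0, 0]]' --rot '[[0, 0, 0], [0, 0, 0], [0, 0, 0]]' --hand '[30, 30, 30]'

```text
t: 9.2
tcp_pos: [0.4349, 0.0416, 0.1064]
tool_rot: [1.0, 0.0, 0.006, 0.01]
force: [-0.2, 0.9, -0.7]
finger_gap: 0.461
```

```bash
python3 -c "
from h import *
goto(.47,.042,.1062,-90)"
```

```text
t 9.2 pos [0.4349 0.0416 0.1064] yaw -90.0 F [-0.2  0.9 -0.7] gap 0.461 q [-0.15  0.67  2.05 -0.04  0.4   1.46]
lin mm [35.1 -0.4  0.6] rot [ 1.1 -0.7  0. ]
```

Call:
drive_tool --linear '[[2, 0, 0], [3, 0, 0], [3, 0, 0], [3, 0, 0], [3, 0, 0], [3, 0, 0], [3, 0, 0], [3, 0, 0], [3, 0, 0], [3, 0, 0], [3, 0, 0], [3, 0, 0], [3, 0, 0], [3, 0, 0], [3, 0, 0], [3, 0, 0], [3, 0, 0], [3, 0, 0], [2, 0, 0], [0, 0, 0]]' --rot '[[0, 0, 0], [0, 0, 0], [0, 0, 0], [0, 0, 0], [0, 0, 0], [0, 0, 0], [0, 0, 0], [0, 0, 0], [0, 0, 0], [0, 0, 0], [0, 0, 0], [0, 0, 0], [0, 0, 0], [0, 0, 0], [0, 0, 0], [0, 0, 0], [0, 0, 0], [0, 0, 0], [0, 0, 0], [0, 0, 0]]' --hand '[30, 30, 30, 30, 30, 30, 30, 30, 30, 30, 30, 30, 30, 30, 30, 30, 30, 30, 30, 30]'

```text
t: 10.87
tcp_pos: [0.4894, 0.0433, 0.106]
tool_rot: [1.0, 0.002, -0.002, 0.009]
force: [-2.9, -0.6, 1.8]
finger_gap: 0.456
```

```bash
python3 -c "
from h import *
goto(.5665,.042,.1064,-90)
b=save('scene','pics/s3.png');a=save('top','pics/t3.png')
cv2.imwrite('pics/l3.png',np.hstack([cv2.resize(b[140:340,120:320],(400,400)),cv2.resize(a[160:320,130:290],(400,400))])[:,:,::-1])"
```

```text
t 10.87 pos [0.4894 0.0433 0.106 ] yaw -89.7 F [-2.9 -0.6  1.8] gap 0.456 q [-0.13  0.7   1.91 -0.04  0.54  1.47]
lin mm [77.1  1.6 -0.7] rot [1.  0.2 0.3]
```

View pics/l3.png

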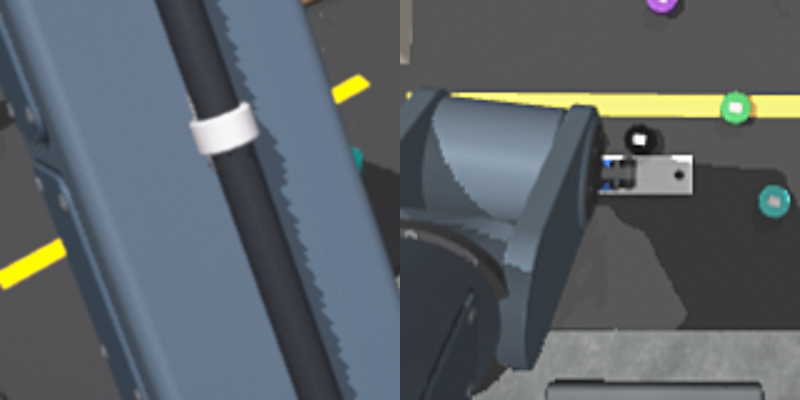

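The black mount at crop (640,140) is moving with the bar. I'll continue, correcting the small pitch drift.

Call:
drive_tool --linear '[[2, 0, 0], [3, 0.2, 0], [3, 0.2, 0], [3, 0.2, 0], [3, 0.2, 0], [3, 0.2, 0], [3, 0.2, 0], [3, 0.2, 0], [3, 0.2, 0], [3, 0.2, 0], [3, 0, 0], [3, 0, 0], [3, 0, 0], [3, 0, 0], [3, 0, 0], [3, 0, 0], [3, 0, 0], [2, 0, 0], [1, 0, 0], [0, 0, 0]]' --rot '[[0, 0.1, 0], [0, 0.1, 0], [0, 0.1, 0], [0, 0.1, 0], [0, 0.1, 0], [0, 0.1, 0], [0, 0.1, 0], [0, 0.1, 0], [0, 0.1, 0], [0, 0.1, 0], [0, 0.1, 0], [0, 0.1, 0], [0, 0.1, 0], [0, 0.1, 0], [0, 0.1, 0], [0, 0.1, 0], [0, 0, 0], [0, 0, 0], [0, 0, 0], [0, 0, 0]]' --hand '[30, 30, 30, 30, 30, 30, 30, 30, 30, 30, 30, 30, 30, 30, 30, 30, 30, 30, 30, 30]'

```text
t: 12.63
tcp_pos: [0.5483, 0.0415, 0.1063]
tool_rot: [1.0, 0.002, 0.014, 0.009]
force: [-2.9, 0.1, 1.3]
finger_gap: 0.458
```

```bash
python3 -c "
from h import *
goto(.5665,.042,.1064,-90)"
```

```text
t 12.63 pos [0.5483 0.0415 0.1063] yaw -89.8 F [-2.9  0.1  1.3] gap 0.458 q [-0.12  0.73  1.78 -0.02  0.61  1.47]
lin mm [18.2 -0.4  0.4] rot [ 1.  -1.6  0.2]
```

Call:
drive_tool --linear '[[2, 0, 0], [3, 0, 0], [3, 0, 0], [3, 0, 0], [3, 0, 0], [3, 0, 0], [2, 0, 0], [1, 0, 0], [0, 0, 0], [0, 0, 0]]' --rot '[[0, -0.1, 0], [0, -0.1, 0], [0, -0.1, 0], [0, -0.1, 0], [0, -0.1, 0], [0, -0.1, 0], [0, -0.1, 0], [0, 0, 0], [0, 0, 0], [0, 0, 0]]' --hand '[30, 30, 30, 30, 30, 30, 30, 30, 30, 30]'

```text
t: 13.47
tcp_pos: [0.5719, 0.0413, 0.1063]
tool_rot: [1.0, 0.001, 0.009, 0.009]
force: [-2.9, -0.1, 0.1]
finger_gap: 0.46
```

```bash
python3 -c "
from h import *
goto(.5665,.042,.1064,-90)"
```

```text
t 13.47 pos [0.5719 0.0413 0.1063] yaw -89.9 F [-2.9 -0.1  0.1] gap 0.46 q [-0.12  0.75  1.71 -0.03  0.67  1.47]
lin mm [-5.4 -0.7 -0.2] rot [ 1.  -1.   0.1]
```

Call:
drive_tool --linear '[[0, 0, 0], [0, 0, 0], [0, 0, 0], [0, 0, 0], [0, 0, 0], [0, 0, 0]]' --rot '[[0, 0, 0], [0, 0, 0], [0, 0, 0], [0, 0, 0], [0, 0, 0], [0, 0, 0]]' --hand '[46, 52, 58, 64, 64, 64]'

```text
t: 13.97
tcp_pos: [0.5762, 0.0405, 0.1083]
tool_rot: [1.0, 0.001, 0.015, 0.01]
force: [-0.6, -0.6, 0.5]
finger_gap: 0.748
```

```bash
python3 -c "
from h import *
goto(.5665,.042,.1064,-90)"
```

```text
t 13.97 pos [0.5762 0.0405 0.1083] yaw -90.0 F [-0.6 -0.6  0.5] gap 0.748 q [-0.12  0.74  1.71 -0.03  0.66  1.47]
lin mm [-9.7 -1.5  1.5] rot [ 1.1 -1.7  0.1]
```

Released. I'll go straight up, then back out of the cameras' view.

Call:
drive_tool --linear '[[0, 0, -6], [0, 0, -12], [0, 0, -20], [0, 0, -25], [0, 0, -25], [0, 0, -25], [0, 0, -25], [0, 0, -25], [0, 0, 0]]' --rot '[[0, 0, 0], [0, 0, 0], [0, 0, 0], [0, 0, 0], [0, 0, 0], [0, 0, 0], [0, 0, 0], [0, 0, 0], [0, 0, 0]]' --hand '[64, 64, 64, 64, 64, 64, 64, 64, 64]'

```text
t: 14.72
tcp_pos: [0.5702, 0.044, 0.2843]
tool_rot: [1.0, 0.0, 0.015, 0.01]
force: [0.2, 0.4, 0.5]
finger_gap: 0.746
```

Call:
drive_tool --linear '[[-15, 20, 0], [-15, 30, 0], [-15, 30, 0], [-15, 30, 0], [-15, 30, 0], [-15, 30, 0], [-15, 30, 0], [-15, 30, 0], [-10, 30, 0], [0, 30, 0], [0, 10, 0], [0, 0, 0]]' --rot '[[0, 0, 0], [0, 0, 0], [0, 0, 0], [0, 0, 0], [0, 0, 0], [0, 0, 0], [0, 0, 0], [0, 0, 0], [0, 0, 0], [0, 0, 0], [0, 0, 0], [0, 0, 0]]' --hand '[64, 64, 64, 64, 64, 64, 64, 64, 64, 64, 64, 64]'

```text
t: 15.72
tcp_pos: [0.4343, -0.2652, 0.2947]
tool_rot: [1.0, 0.004, 0.023, 0.012]
force: [0.0, 0.9, 0.5]
finger_gap: 0.748
```

Run:
```python
from h import *
b=save('scene','pics/s4.png');a=save('top','pics/t4.png')
cv2.imwrite('pics/l4.png',np.hstack([cv2.resize(b[140:340,100:300],(400,400)),cv2.resize(a[140:300,130:290],(400,400))])[:,:,::-1])
g=a.min(axis=2).astype(np.uint8)
print(manip.sense()["t"],manip.sense()["tcp_pos"])
for e in [(.605,.102),(.605,.037),(.605,-.018)]:
    x,y=topix("top",(*e,.021)).round().astype(int); w=np.clip(g[y-5:y+4,x-6:x+7].astype(float)-110,0,None); yy,xx=np.mgrid[y-5:y+4,x-6:x+7]
    if w.sum(): c=((w*xx).sum()/w.sum(),(w*yy).sum()/w.sum()); print(e,c,toworld("top",c,.021).round(4))
```

```text
15.8167 [ 0.43441457 -0.26289814  0.29445308]
(0.605, 0.102) (np.float64(177.1803127874885), np.float64(179.89144434222632)) [0.6101 0.1003 0.021 ]
(0.605, 0.037) (np.float64(204.03413284132841), np.float64(180.01337638376384)) [0.6104 0.0359 0.021 ]
(0.605, -0.018) (np.float64(226.4822006472492), np.float64(180.2011095700416)) [ 0.6105 -0.018   0.021 ]
```

View pics/l4.png

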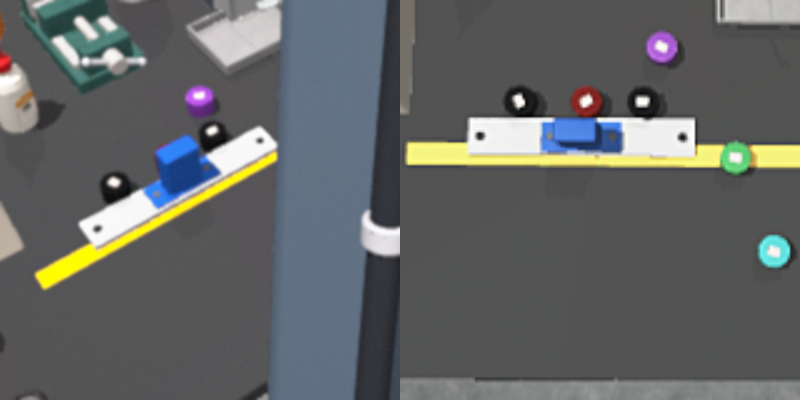

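The final picture shows all three mounts in a row against the bar's far edge (crop (520,100), (586,100), (643,101)). The bar lies flat and square, and the green, purple and turquoise look-alikes haven't moved. I'll check the bar's position, then hand in.

```bash
python3 -c "
from h import *
for p in((162,194),(243.2,194.6)): print(toworld('top',p,.008).round(4))
print(order.sign_off(), manip.sense()['t'])"
```

```text
[0.5773 0.1384 0.008 ]
[ 0.5776 -0.0583  0.008 ]
the job is handed in; nothing more can be done
the job is handed in; nothing more can be done
```

The three specimens now stand fully beyond the yellow tape line, in a row against the straightedge. I held the bar by its blue grip and laid it across in front of them. I then pushed them forward together, let go, and backed the arm well clear.

**Last checks** (top camera, calibration good to about 2 mm):
- **Specimens:** the centres are at x ≈ 0.610, so their near edges are at about 0.595, roughly 25 mm past the tape's far edge at 0.570.
- **Straightedge:** it lies flat with its centre line at x ≈ 0.577, and is square across to within about 0.1°. The specimens sit 33 mm from that line, which is the contact distance.
- **Look-alikes:** the green, purple and turquoise ones are where they started.
- **Time:** about 16 s of the 42 s allowed.

**Deviations:**
- While gripping, the tool settled 6–9 mm off the planned spot, with about 1° of tilt; the hold was still firm.
- The tool's tilt drifted by about 1° during the push; I corrected for it.
- The push ended about 5 mm further on than planned, and the row settled about 5 mm beyond that on release; both were harmless.

No check failed.

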